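# Ease a plaster mould off its ware board with a wedge

### The job

Ease the plaster press mould off its ware board. Pick up the wooden wedge by its upright grip, lay it on the board with its thin end towards the slot under the mould's near side, and push it along the board into the slot so that the mould comes back against the batten at the far end of the board and its near edge just lifts, about 5 mm clear of the board with its far edge still resting on it. Move the mould only with the wedge, never with the gripper, leave the beaker, jar and kiln prop where they stand, and finish while still holding the wedge, resting on the board, in place under the mould.

Things in the scene. Friction and masses are not known exactly. Their poses are not given: they have to be found in the camera images.
- wedge: Loose wooden wedge, 120 g, 114 x 38 mm, upright on its flat underside on the table, at the robot's left or right. Origin: on the underside below the middle of its grip; x runs towards the thin end, z up. Grip: upright block over the thick end, 24 mm (x) by 26 mm (y), top 60 mm above the underside; below 20 mm height it is 38 mm wide (y).
- wedge_tip (a point): Middle of the wedge's thin end, on the underside, 102 mm in +x of the wedge's origin. The wedge is 4 mm thick here; its top rises in a straight ramp to 20 mm thick at x = +12 mm in the wedge frame, at the face of the grip.
- board: Plywood ware board fixed to the table, 340 x 180 mm, 18 mm thick. Origin: centre of its underside, at table height; x along its length away from the robot, y across, z up. A wooden batten (20 mm thick, 160 mm wide, standing 25 mm above the board) is fixed across its far end, near face at x = +150 mm. The near half is bare.
- stop_foot (a point): On the board's top, at the foot of the batten's near face, in the middle.
- mould: Loose white plaster press mould, 140 (x) by 150 (y) by 50 mm high, 0.64 to 0.9 kg, a shallow recess in its top, lying on the board. Origin: centre of its underside; x towards the batten, z up. Open slot under the middle of its near side (x = -70 mm): 54 mm wide, 8 mm high, 90 mm deep in x. At the start it is turned up to 3 degrees on the board.
- lip_left (a point): On the mould's near lower edge, 70 mm to +y of the middle; at the board's top (18 mm high) while the mould lies flat. Its height above the board is the lift.
- lip_right (a point): The same, 70 mm to -y of the middle.
- heel (a point): Middle of the mould's far lower edge, 8 to 18 mm short of the batten at the start. Pushed by the wedge, the mould first slides along the board until it seats against the batten; only then does the ramp tip it up about this edge.
- beaker: Bystander: terracotta beaker, 76 mm wide, 90 mm high, on the table on the other side from the wedge. Origin: centre of its underside.
- jar: Bystander: closed glass jar, 64 mm wide, 100 mm high, to the right of the board. Origin: centre of its underside.
- prop: Bystander: upright kiln prop, a plain grey-white tube 40 mm wide, 70 mm high, to the left of the board. Origin: centre of its underside.
Not all that is in view belongs to the job. There is more than one size of the wedge; the job needs the smaller.

How it is judged:
By the outcome, as a careful person would: the job done as asked, in the order asked, and still so for the second after the job is handed in, while the arm keeps its last pose, push and grip.
It also fails if it takes over 51 s, if anything falls off the work surface, if the arm or the gripper's body presses on something with over 40 N, if the wrist force passes 120 N, or if a joint passes its speed limit or range.

### The arm

A 6-joint arm with a two-finger parallel gripper is mounted at the origin on the work surface. World frame = base frame: x ahead of the robot, y to its left, z up, the work surface at z = 0. Lengths are in m, angles in rad, forces in N, time in s.
With the tool pointing down it reaches from about 0.25 to 0.725 m from the base axis. Payload 4 kg.
Tool frame: the origin (TCP) lies midway between the tips of the shut fingers; the grasp point (between the pads) lies 19 mm behind it (bot.grip_point_offset is the distance from the TCP to the grasp point, in m); z points along the fingers, y is the line along which they close (so a half turn about z gives the same grasp; the last joint's range is limited). The gripper opens to 85 mm and grips with 20 to 120 N. Pads are 22 mm wide; open, the fingers measure 114 mm over their backs; the gripper's body (76 mm by 85 mm) begins 54 mm behind the grasp point. The pads swing forward as they close: fully open they stand 13 mm farther back than shut.
Start: joints at [1.237, 0.241, 0.005, 1.335, 0, 1.571], TCP at [0.164, 0.472, 0.201] pointing down, gripper open.
Joint ranges: [-2.72, 2.72], [-1.05, 1.87], [-1.09, 1.28], [-1.99, 2.15], [-1.42, 1.44], [-3.14, 3.14]. Speed limits (rad/s): [2.79, 2.79, 3.14, 3.14, 3.14, 3.14].

### API

Orientations are given as a unit quaternion [x, y, z, w].
In Python, from workcell import bot gives the robot as it stands.
- The arm moves only by the tool step_arm, never from a script. Its argument "targets" is text: rows parted by semicolons, each of 7 numbers parted by spaces: the opening, from -1 (shut) to 1 (fully open), so that 0 is half open, then the shift along the world's x, y, z normalised to -1 to 1, where 1 is 0.5 m, then the turn, a rotation vector about the world's x, y, z normalised to -1 to 1, where 1 is pi/4 rad. In form: gripper x y z wx wy wz; .... A call has 1 to 10 rows; each row is the pose to reach, as a shift and turn from the pose commanded when the call began; what a row does not reach only later rows make up. A row lasts 1/12 s, in which the tool goes at most 41.7 mm and 7.16 degrees, less where a joint would pass 70% of its speed; a pose out of reach is approached as far as the arm can. A call with a number of a shift or a turn outside -1 to 1 is refused whole. A call with a gripper value outside its range is refused whole. The fingers move at their own pace and stop on an object; the grip force is fixed at half the most. Time passes only in rows, so rows that repeat a pose let the fingers close. It gives the time, the measured TCP pose, the force, the opening and the grip force at its end, in the units of the state.
- bot.get_obs(): the state, without advancing time (a new reading comes with each control period).
- bot.camera(name): name is "scene" or "top" or "wrist"; returns the picture (480x640x3 uint8, red, green, blue); there is no depth.
- bot.camera_info(name): a dict with "vertical_fov" (degrees; the focal length in pixels is half the picture's height over the tangent of half this angle, whatever the lens; pixels are square), "cx", "cy" (the principal point, pixels), "D" ([k1, k2, p1, p2, k3] as OpenCV has them; the pictures are not rectified), "pose" (4x4, takes a point from camera to world coordinates). Camera axes: x right, y up, looking along -z (the intrinsics and any distortion apply to the point x, -y, -z); pixel columns grow to the right and rows downward; lengths in m; the calibration is good to about 2 mm. A picture is of the moment at which its call begins: read the wrist's pose just before it. camera_info takes no time and is no camera call; for the wrist camera it gives the pose at the moment of the call.
- bot.job_done(): hands the job in; it is judged then, once.
The state is a dict: "clock": time; "joint_pos": joint angles; "joint_vel": joint speeds; "tau": joint torques, N m; "eef_pos": TCP position; "tool_rot": TCP orientation; "ft_force": force on the tool from outside, world axes, zero at the start; "ft_torque": the same for the moment, N m; "grip_width": finger opening in m; "grasp_force": force on a finger pad.
Only numpy, scipy, OpenCV 4.12 (cv2) and the standard library are available. Lean on these libraries where they do the work, as an engineer would, in place of code of your own. Each camera call takes 0.05 s, during which the arm holds its last target. There are 200 camera calls.

## Working session

There is one attempt and no reset: what is moved stays moved. The work goes in short steps, Python scripts to look and compute and a tool call to move; the robot and the scene stay as the last step left them, time stands still between calls to the robot, and variables do not carry over. Pictures are saved under pics/ and viewed, at most 10 in all, crops included, and the job is handed in when it is done.

Besides the shell and the picture viewer there is one more tool, called by a JSON object that holds its "name" and its "arguments", one argument or row to a line. step_arm: Moves the arm, as the interface text tells. Scaled input: -1 to 1 covers 0.5 m each way for a shift and pi/4 rad each way for a turn. Its arguments: {"type":"object","properties":{"targets":{"type":"string"}},"required":["targets"]}

```bash
ls; mkdir -p pics; cat > h.py <<'E'
import numpy as np, cv2
from workcell import bot
def K(i):
    f=240/np.tan(np.radians(i["vertical_fov"])/2)
    return np.array([[f,0,i["cx"]],[0,f,i["cy"]],[0,0,1.]]),np.array(i["D"],float)
def ray(i,uv):
    k,d=K(i);p=cv2.undistortPoints(np.array(uv,float).reshape(-1,1,2),k,d).reshape(-1,2)
    T=np.array(i["pose"]);v=np.c_[p[:,0],-p[:,1],-np.ones(len(p))]@T[:3,:3].T
    return T[:3,3],v
def onz(i,uv,z):
    o,v=ray(i,uv);return o+v*((z-o[2])/v[:,2])[:,None]
def proj(i,P):
    k,d=K(i);T=np.array(i["pose"]);q=(np.array(P,float).reshape(-1,3)-T[:3,3])@T[:3,:3]
    return cv2.projectPoints(q*[1,-1,-1],np.zeros(3),np.zeros(3),k,d)[0].reshape(-1,2)
E
python3 - <<'E'
from h import *
o=bot.get_obs();print(o)
for n in("scene","top"):
    im=bot.camera(n);cv2.imwrite(f"pics/{n}0.png",im[:,:,::-1]);i=bot.camera_info(n);print(n,i)
E
```

```text
pics
{'clock': 0.0, 'joint_pos': array([1.23696686e+00, 2.41418870e-01, 3.73743469e-03, 1.33517944e+00,
       1.21023053e-06, 1.57075798e+00]), 'joint_vel': array([-0.00021921,  0.00173903, -0.00040421, -0.00039192,  0.0001891 ,
       -0.00210017]), 'tau': array([-1.98342525e-03, -3.72312570e+01,  2.52410209e+01,  1.68631616e-02,
       -1.41901978e-04, -2.42201429e-05]), 'eef_pos': array([0.16360853, 0.47175486, 0.2002151 ]), 'tool_rot': array([ 1.66121764e-01,  9.86104707e-01, -1.01782331e-03, -1.72118940e-04]), 'ft_force': array([0.44849303, 0.38881776, 0.59313418]), 'ft_torque': array([ 0.00950944,  0.01225578, -0.04497128]), 'grasp_force': 0.0, 'grip_width': 0.08534156199364372}
scene {'vertical_fov': 50.96349280829373, 'cx': 329.20664343599697, 'cy': 242.50831088747918, 'D': array([-0.1397127,  0.       ,  0.       ,  0.       ,  0.       ]), 'pose': array([[-0.17134464, -0.77384608,  0.60975672,  1.29441441],
       [ 0.98503882, -0.1461368 ,  0.09133762,  0.0950302 ],
       [ 0.01842664,  0.61628425,  0.78730819,  0.93119819],
       [ 0.        ,  0.        ,  0.        ,  1.        ]])}
top {'vertical_fov': 53.16388451764319, 'cx': 315.3659165630924, 'cy': 236.27896573502784, 'D': array([-0.05966017,  0.        ,  0.        ,  0.        ,  0.        ]), 'pose': array([[-0.02424748,  0.99531954, -0.09354714,  0.49667075],
       [-0.99945449, -0.02623385, -0.02006266,  0.00503797],
       [-0.02242286,  0.09300964,  0.99541269,  1.06423108],
       [ 0.        ,  0.        ,  0.        ,  1.        ]])}
```

View pics/top0.png

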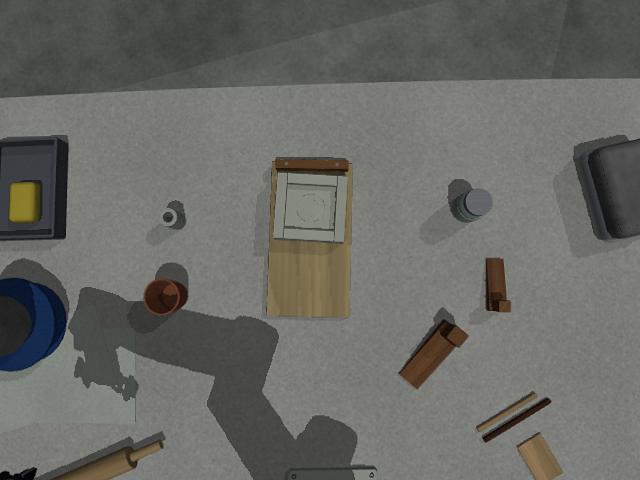

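View pics/scene0.png

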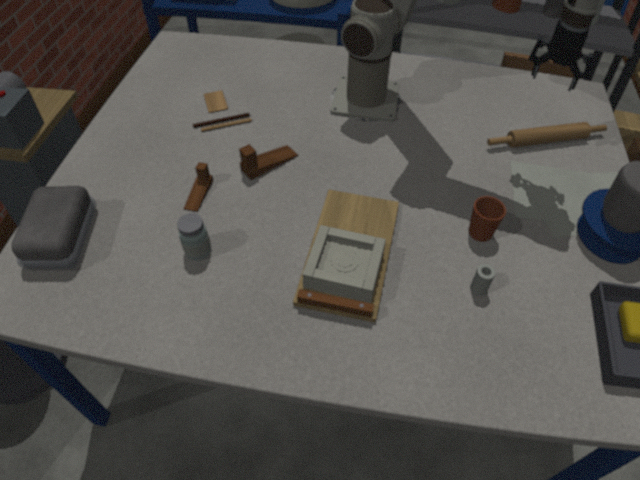

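Two wedge candidates in the top view: (497,285) and (433,355). The first looks smaller. I'll measure both and crop to confirm.

```bash
cat > w.py <<'E'
from h import *
im=cv2.imread("pics/top0.png");i=bot.camera_info("top")
hsv=cv2.cvtColor(im,cv2.COLOR_BGR2HSV)
m=((hsv[...,1]>90)&((hsv[...,0]<14)|(hsv[...,0]>172))&(hsv[...,2]>30)).astype(np.uint8)
m[:,:260]=0
n,l,s,c=cv2.connectedComponentsWithStats(m)
for k in range(1,n):
    if s[k,4]>150:
        ct=cv2.findContours((l==k).astype(np.uint8),0,2)[0][0]
        r=cv2.minAreaRect(ct);print(s[k],r)
        b=cv2.boxPoints(r);P=onz(i,b,0.01);print(np.round(P[:,:2],4).tolist(),np.linalg.norm(P[0]-P[1]),np.linalg.norm(P[1]-P[2]))
        h=cv2.approxPolyDP(ct,1.5,True).reshape(-1,2);print(h.tolist())
# board + mould
big=lambda x0,y0,x1,y1,f:cv2.resize(im[y0:y1,x0:x1],None,fx=f,fy=f,interpolation=cv2.INTER_CUBIC)
cv2.imwrite("pics/c1.png",big(390,240,530,400,3.7))
cv2.imwrite("pics/c2.png",big(255,145,365,330,3.2))
A=big(390,240,530,400,3.7);B=big(255,145,365,330,3.2)
H=max(A.shape[0],B.shape[0]);p=lambda a:cv2.copyMakeBorder(a,0,H-a.shape[0],0,0,0)
C=np.hstack([p(A),p(B)])
cv2.imwrite("pics/c.png",C[:600,:]);print(C.shape)
E
python3 w.py
```

```text
[275 159  62  12 345] ((305.56805419921875, 164.708984375), (61.1037712097168, 10.704132080078125), 1.3971810340881348)
[[0.7491, 0.1135], [0.7737, 0.1125], [0.7661, -0.0247], [0.7416, -0.0234]] 0.024573415131355473 0.1374272548904073
[[275, 165], [277, 168], [276, 166], [279, 163], [281, 169], [282, 167], [288, 169], [285, 168], [287, 166], [292, 169], [296, 168], [291, 167], [291, 164], [288, 167], [281, 165], [284, 164], [286, 159], [288, 162], [287, 160], [290, 159], [290, 162], [291, 160], [293, 163], [296, 163], [298, 168], [303, 170], [304, 167], [309, 170], [309, 167], [311, 169], [317, 168], [318, 170], [320, 168], [321, 170], [324, 165], [325, 168], [331, 170], [334, 168], [336, 170], [336, 166], [330, 161], [332, 160], [319, 163], [317, 161], [319, 160], [300, 160], [300, 163], [297, 164], [298, 160], [296, 162], [291, 159], [277, 160]]
[487 259  23  53 436] ((497.6047668457031, 285.2686462402344), (52.90880584716797, 20.434219360351562), 86.05481719970703)
[[0.5345, -0.3465], [0.5363, -0.3919], [0.421, -0.3935], [0.4193, -0.3484]] 0.04543956093441956 0.11532377794573775
[
[... 1508 characters left out ...]
], [399, 373], [403, 377], [407, 377], [407, 380], [415, 385], [416, 388], [418, 387], [419, 383], [429, 375], [425, 370], [423, 373], [420, 370], [425, 364], [428, 368], [427, 370], [429, 371], [430, 369], [432, 372], [441, 361], [438, 361], [445, 357], [441, 357], [443, 351], [441, 348], [449, 344], [449, 349], [451, 350], [455, 344], [457, 345], [460, 341], [463, 341], [465, 339], [463, 338]]
[484 399  67  43 316] ((517.0536499023438, 420.2746276855469), (4.454828262329102, 76.32168579101562), 58.392494201660156)
[[0.1507, -0.3238], [0.2304, -0.4692], [0.2221, -0.474], [0.1424, -0.3285]] 0.1658516437675385 0.009573716906258406
[[550, 401], [548, 399], [484, 438], [485, 441]]
(592, 870, 3)
```

View pics/c.png

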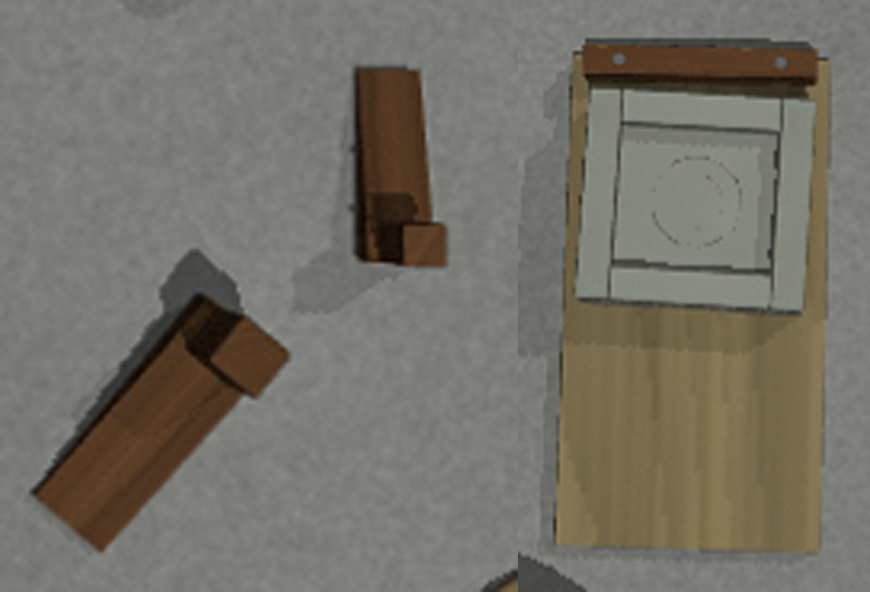

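The crop shows the small wedge at top-view px (497,285). Its thin end is at row 258 and its grip top is centred at (504.6,306.2). At about 115 mm long it matches the 114 mm description. The other, at (433,355), is about 162 mm, so it is the larger one and I leave it. Next: positions.

```bash
python3 - <<'E'
from h import *
i=bot.camera_info("top");np.set_printoptions(precision=4,suppress=True)
tip=onz(i,[[486.5,258.1],[503.5,258.4]],.004);print("tip",tip,tip.mean(0))
g=onz(i,[[498.6,300.5],[510.3,300.5],[510.5,311.9],[498.9,311.9]],.06);print("grip",g,g.mean(0))
d=tip.mean(0)-g.mean(0);print(np.degrees(np.arctan2(d[1],d[0])),np.hypot(d[0],d[1]))
b=onz(i,[[266.9,315.6],[349.4,317.2],[352.5,163.1],[272.8,162.2]],.018);print("board",b,b.mean(0))
e=(b[2]+b[3]-b[0]-b[1])/2;print(np.degrees(np.arctan2(e[1],e[0])),np.linalg.norm(e),np.linalg.norm(b[0]-b[1]))
m=onz(i,[[273.4,238.1],[343.4,242.5],[347.5,176.3],[278.1,172.5]],.068);print("mould",m,m.mean(0))
e=(m[2]+m[3]-m[0]-m[1])/2;print(np.degrees(np.arctan2(e[1],e[0])),np.linalg.norm(e),np.linalg.norm(m[0]-m[1]))
from scipy.spatial.transform import Rotation as R
print(R.from_quat(bot.get_obs()["tool_rot"]).as_matrix())
E
```

```text
tip [[ 0.5379 -0.3507  0.004 ]
 [ 0.5362 -0.3886  0.004 ]] [ 0.537  -0.3697  0.004 ]
grip [[ 0.4469 -0.3526  0.06  ]
 [ 0.4461 -0.3772  0.06  ]
 [ 0.4226 -0.3763  0.06  ]
 [ 0.4233 -0.352   0.06  ]] [ 0.4347 -0.3645  0.06  ]
-2.884520139414664 0.10244509379168462
board [[ 0.4251  0.1354  0.018 ]
 [ 0.4177 -0.0431  0.018 ]
 [ 0.7562 -0.0604  0.018 ]
 [ 0.7635  0.1171  0.018 ]] [0.5906 0.0373 0.018 ]
-3.0081670783335785 0.33889353650896853 0.17857876620544416
mould [[ 0.5888  0.1129  0.068 ]
 [ 0.5758 -0.0329  0.068 ]
 [ 0.7156 -0.0458  0.068 ]
 [ 0.7281  0.1008  0.068 ]] [0.6521 0.0338 0.068 ]
-5.117367617133084 0.14015311114770604 0.14645221990373805
[[-0.9448  0.3277 -0.0006]
 [ 0.3277  0.9448 -0.0018]
 [-0.     -0.0019 -1.    ]]
```

{"name": "step_arm", "arguments": {
  "targets": "1 0.25 -0.78 0 0 0 0.36;1 0.25 -0.78 0 0 0 0.36;1 0.25 -0.78 0 0 0 0.36;1 0.25 -0.78 0 0 0 0.36;1 0.25 -0.78 0 0 0 0.36;1 0.25 -0.78 0 0 0 0.36;1 0.25 -0.78 0 0 0 0.36;1 0.25 -0.78 0 0 0 0.36;1 0.25 -0.78 0 0 0 0.36;1 0.25 -0.78 0 0 0 0.36"
}}

```text
clock: 0.93
eef_pos: [0.2885, 0.0801, 0.2011]
tool_rot: [0.026, 1.0, -0.0, 0.0]
ft_force: [1.1, 1.0, -0.4]
grip_width: 0.0852
grasp_force: 0.0
```

{"name": "step_arm", "arguments": {
  "targets": "1 0.29 -0.89 0 0 0 0;1 0.29 -0.89 0 0 0 0;1 0.29 -0.89 0 0 0 0;1 0.29 -0.89 0 0 0 0;1 0.29 -0.89 0 0 0 0;1 0.29 -0.89 0 0 0 0;1 0.29 -0.89 0 0 0 0;1 0.29 -0.89 0 0 0 0;1 0.29 -0.89 0 0 0 0;1 0.29 -0.89 0 0 0 0"
}}

```text
clock: 1.77
eef_pos: [0.4177, -0.3158, 0.2005]
tool_rot: [0.026, 1.0, 0.0, -0.0]
ft_force: [0.9, 0.1, -0.0]
grip_width: 0.0854
grasp_force: 0.0
```

{"name": "step_arm", "arguments": {
  "targets": "1 0 -0.05 0 0 0 0;1 0 -0.05 0 0 0 0;1 0 -0.05 0 0 0 0"
}}

```text
clock: 2.02
eef_pos: [0.4172, -0.3395, 0.1998]
tool_rot: [0.027, 1.0, 0.001, -0.001]
ft_force: [0.1, 0.8, 0.3]
grip_width: 0.0856
grasp_force: 0.0
```

```bash
python3 - <<'E'
from h import *
i=bot.camera_info("wrist");im=bot.camera("wrist");cv2.imwrite("pics/w1.png",im[:,:,::-1]);print(i)
c,s=np.cos(np.radians(-2.9)),np.sin(np.radians(-2.9))
P=[[.4347+c*x-s*y,-.3645+s*x+c*y,.06] for x,y in[(12,13),(12,-13),(-12,-13),(-12,13)] for x,y in[(x/1e3,y/1e3)]]
print(proj(i,P))
E
```

```text
{'vertical_fov': 71.00406340988248, 'cx': 315.0995196565031, 'cy': 232.5457423637673, 'D': array([-0.06346865,  0.        ,  0.        ,  0.        ,  0.        ]), 'pose': array([[ 0.05373018, -0.96506365, -0.25644728,  0.35262039],
       [ 0.99855348,  0.05244382,  0.01185756, -0.33557928],
       [ 0.00200578, -0.25671344,  0.96648548,  0.37208907],
       [ 0.        ,  0.        ,  0.        ,  1.        ]])}
[[302.66284163 245.09155221]
 [275.87156546 245.17808122]
 [275.03775662 221.0518739 ]
 [302.34397764 220.94654866]]
```

View pics/w1.png

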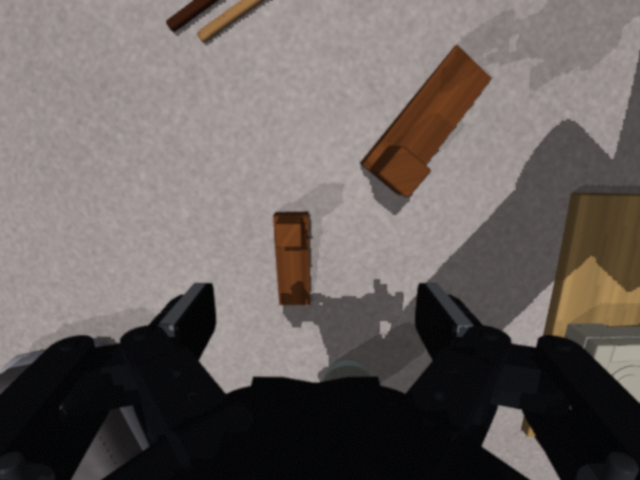

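The grip top appears at about (275–302, 221–248), within 3 px of my prediction, so the estimate holds. Descending.

{"name": "step_arm", "arguments": {
  "targets": "0.3 0.035 -0.05 0 0 0 0;0.3 0.035 -0.05 -0.06 0 0 0;0.3 0.035 -0.05 -0.12 0 0 0;0.3 0.035 -0.05 -0.18 0 0 0;0.3 0.035 -0.05 -0.22 0 0 0;0.3 0.035 -0.05 -0.22 0 0 0;0.3 0.035 -0.05 -0.22 0 0 0"
}}

```text
clock: 2.65
eef_pos: [0.4347, -0.3616, 0.0907]
tool_rot: [0.025, 1.0, 0.001, -0.001]
ft_force: [0.6, -0.1, -0.1]
grip_width: 0.0554
grasp_force: 0.0
```

{"name": "step_arm", "arguments": {
  "targets": "0.3 0 -0.006 -0.05 0 0 0;0.3 0 -0.006 -0.1 0 0 0;0.3 0 -0.006 -0.129 0 0 0;0.3 0 -0.006 -0.129 0 0 0;0.3 0 -0.006 -0.129 0 0 0"
}}

```text
clock: 3.07
eef_pos: [0.4362, -0.3668, 0.0282]
tool_rot: [0.025, 1.0, -0.0, 0.001]
ft_force: [0.1, 0.0, 0.4]
grip_width: 0.0555
grasp_force: 0.0
```

{"name": "step_arm", "arguments": {
  "targets": "-1 0 0 0 0 0 0;-1 0 0 0 0 0 0;-1 0 0 0 0 0 0;-1 0 0 0 0 0 0;-1 0 0 0 0 0 0;-1 0 0 0 0 0 0;-1 0 0 0 0 0 0"
}}

```text
clock: 3.65
eef_pos: [0.4368, -0.3675, 0.0292]
tool_rot: [0.025, 1.0, -0.001, 0.002]
ft_force: [-1.0, 1.8, 7.0]
grip_width: 0.0212
grasp_force: 58.5
```

{"name": "step_arm", "arguments": {
  "targets": "-1 0 0 0.01 0 0 0;-1 0 0 0.03 0 0 0;-1 0 0 0.06 0 0 0;-1 0 0 0.12 0 0 0;-1 0 0 0.18 0 0 0;-1 0 0 0.24 0 0 0;-1 0 0 0.24 0 0 0;-1 0 0 0.24 0 0 0"
}}

```text
clock: 4.32
eef_pos: [0.4369, -0.3681, 0.15]
tool_rot: [0.026, 1.0, -0.002, 0.002]
ft_force: [-0.1, 0.5, -0.9]
grip_width: 0.0003
grasp_force: 0.0
```

```bash
python3 - <<'E'
from h import *
o=bot.get_obs();print(o["eef_pos"],o["tool_rot"],o["ft_force"],o["grip_width"],o["joint_pos"])
im=bot.camera("wrist");cv2.imwrite("pics/w2.png",im[:,:,::-1])
im2=bot.camera("top");cv2.imwrite("pics/t2.png",im2[:,:,::-1])
im3=bot.camera("scene");cv2.imwrite("pics/s2.png",im3[:,:,::-1])
a=im[180:480,120:520,::-1]; b=cv2.resize(im3[80:280,110:310,::-1],(400,400))
cv2.imwrite("pics/m2.png",np.hstack([cv2.copyMakeBorder(a,0,100,0,0,0),b]))
E
```

```text
[ 0.43689449 -0.36811546  0.14998669] [ 0.02557093  0.99966781 -0.0020483   0.00249188] [-0.07318549  0.51006852 -0.92687566] 0.0002512149006958565 [-7.00115683e-01  4.01330347e-01  9.68045336e-02  1.25981973e+00
 -8.68502020e-05 -6.48968259e-01]
```

View pics/m2.png

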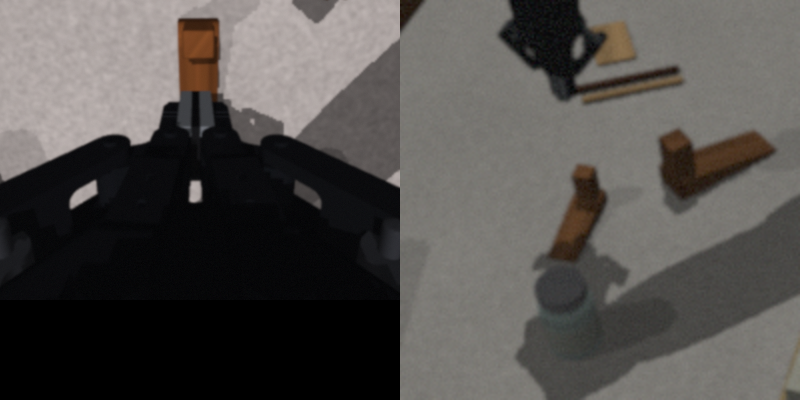

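```bash
python3 - <<'E'
from h import *
from scipy.spatial.transform import Rotation as R
o=bot.get_obs();e=o["eef_pos"]
for n in("wrist","scene","top"):print(n,proj(bot.camera_info(n),e))
im=cv2.imread("pics/w2.png");i=bot.camera_info("wrist")
hsv=cv2.cvtColor(im,cv2.COLOR_BGR2HSV)
m=((hsv[...,1]>100)&((hsv[...,0]<18)|(hsv[...,0]>172))&(hsv[...,2]>40)).astype(np.uint8)
n,l,s,c=cv2.connectedComponentsWithStats(m)
for k in range(1,n):
    if s[k,4]>150:print(s[k])
P=lambda x,y,z:[.4347+.99872*x+.0506*y,-.3645-.0506*x+.99872*y,z]
print("pred",proj(i,[P(.012,.013,.06),P(.012,-.013,.06),P(-.012,-.013,.06),P(-.012,.013,.06),P(-.012,-.019,0),P(-.012,.019,0)]))
A=cv2.resize(im[180:320,240:400],None,fx=4,fy=4,interpolation=cv2.INTER_CUBIC);cv2.imwrite("pics/w2c.png",A)
E
```

```text
wrist [[313.62736984 266.14245397]]
scene [[194.82987837 138.578266  ]]
top [[521.94139171 308.51402003]]
[  400     4   153   175 11098]
[ 298  199   41   82 2896]
[587 217  53 160 816]
[594 445  46  24 403]
pred [[332.29595653 242.3975129 ]
 [299.78235046 242.43403376]
 [299.40356142 212.98096124]
 [332.67429988 212.94828198]
 [295.86467365 200.37812813]
 [335.68457107 200.34106475]]
```

View pics/w2c.png

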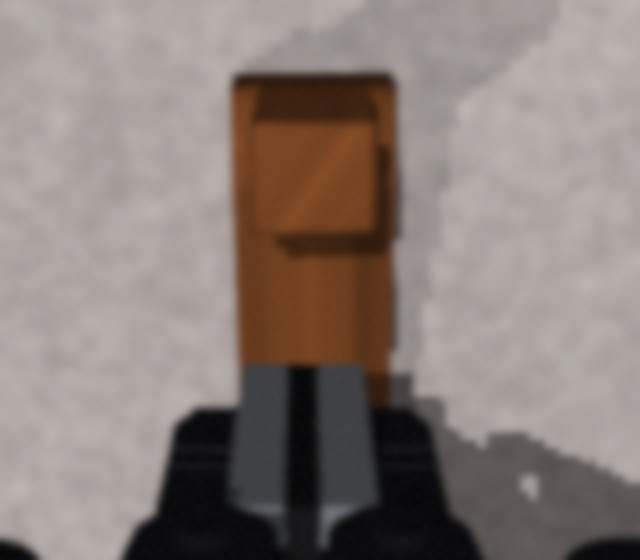

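```bash
python3 - <<'E'
from h import *
o=bot.get_obs();e=o["eef_pos"]
print(bot.grip_point_offset, bot.camera_info("wrist")["pose"][:3,3]-e)
for dz in(0,.01,.02,.03):
  for n in("wrist","scene","top"):
    print(dz,n,proj(bot.camera_info(n),[e+[dx,0,dz] for dx in(-.011,0,.011)]).round(1).tolist())
im=cv2.imread("pics/s2.png");t=cv2.imread("pics/t2.png")
a=cv2.resize(im[90:150,160:230],(467,400));b=cv2.resize(t[270:330,495:545],(333,400))
cv2.imwrite("pics/s2c.png",np.hstack([a,b]))
E
```

```text
0.0187 [-0.06461703  0.00386679  0.17229082]
0 wrist [[312.6, 246.9], [313.6, 266.1], [314.7, 284.8]]
0 scene [[196.4, 135.6], [194.8, 138.6], [193.3, 141.6]]
0 top [[522.3, 314.3], [521.9, 308.5], [521.6, 302.7]]
0.01 wrist [[312.4, 252.8], [313.6, 273.0], [314.7, 292.5]]
0.01 scene [[195.7, 132.4], [194.1, 135.3], [192.5, 138.3]]
0.01 top [[524.4, 314.7], [524.1, 308.8], [523.7, 302.9]]
0.02 wrist [[312.3, 259.3], [313.5, 280.6], [314.7, 301.1]]
0.02 scene [[194.9, 129.1], [193.3, 132.1], [191.7, 135.0]]
0.02 top [[526.6, 315.1], [526.3, 309.1], [525.9, 303.2]]
0.03 wrist [[312.2, 266.7], [313.4, 289.2], [314.7, 310.8]]
0.03 scene [[194.2, 125.8], [192.6, 128.8], [190.9, 131.7]]
0.03 top [[528.8, 315.4], [528.5, 309.4], [528.1, 303.4]]
```

View pics/s2c.png

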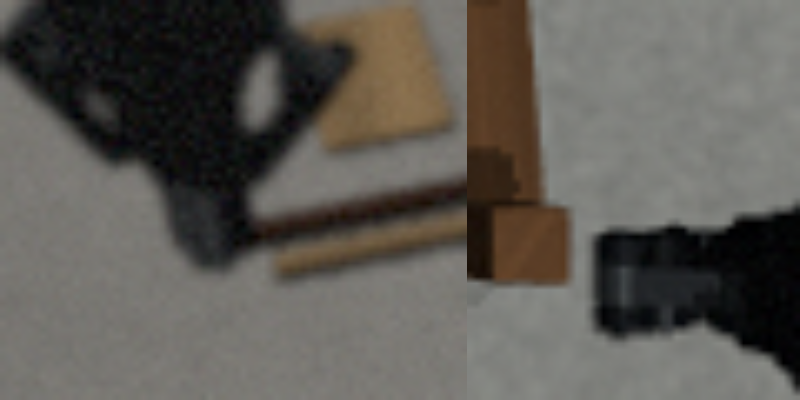

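The first grasp slipped off: the tips look about 25–30 mm higher than the reported TCP, so the pads only caught the grip's top edge. The wedge still stands upright, within 3 mm of where it was. I'll open and go lower in checked steps.

{"name": "step_arm", "arguments": {
  "targets": "0.3 -0.009 0.011 0 0 0 0;0.3 -0.009 0.011 0 0 0 0;0.3 -0.009 0.011 0 0 0 0;0.3 -0.009 0.011 -0.06 0 0 0;0.3 -0.009 0.011 -0.12 0 0 0;0.3 -0.009 0.011 -0.18 0 0 0;0.3 -0.009 0.011 -0.22 0 0 0;0.3 -0.009 0.011 -0.22 0 0 0;0.3 -0.009 0.011 -0.22 0 0 0"
}}

```text
clock: 5.22
eef_pos: [0.4299, -0.3604, 0.0354]
tool_rot: [0.026, 1.0, 0.001, -0.001]
ft_force: [-0.3, -0.7, -0.0]
grip_width: 0.0557
grasp_force: 0.0
```

```bash
python3 - <<'E'
from h import *
o=bot.get_obs();e=o["eef_pos"];print(e,o["ft_force"],o["grip_width"])
im=bot.camera("scene");im2=bot.camera("wrist")
cv2.imwrite("pics/s3.png",im[:,:,::-1]);cv2.imwrite("pics/w3.png",im2[:,:,::-1])
print(proj(bot.camera_info("scene"),[e+[0,d,z] for z in(0,.03) for d in(-.028,.028)]).round(1).tolist())
a=cv2.resize(im[110:200,150:240,::-1],(400,400));b=im2[100:500,120:520,::-1]
b=cv2.resize(b,(400,380));b=cv2.copyMakeBorder(b,0,20,0,0,0)
cv2.imwrite("pics/m3.png",np.hstack([a,b]))
E
```

```text
[ 0.42985889 -0.36037723  0.03539189] [-0.27741724 -0.7005724  -0.02170222] 0.05567507322527462
[[195.1, 169.5], [215.7, 172.2], [192.9, 160.9], [213.9, 163.5]]
```

View pics/m3.png

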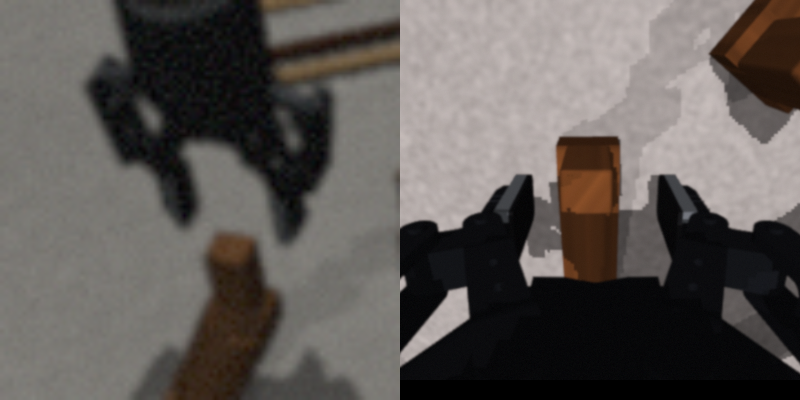

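Scene view: the tips at (191,160) and (215,164) lie about 30 mm above the reported TCP, and they straddle the grip laterally. Going lower and closing.

{"name": "step_arm", "arguments": {
  "targets": "0.3 0.005 -0.002 -0.02 0 0 0;0.3 0.005 -0.002 -0.04 0 0 0;0.3 0.005 -0.002 -0.06 0 0 0;0.3 0.005 -0.002 -0.066 0 0 0;0.3 0.005 -0.002 -0.066 0 0 0;0.3 0.005 -0.002 -0.066 0 0 0"
}}

```text
clock: 5.82
eef_pos: [0.4331, -0.362, 0.0031]
tool_rot: [0.026, 1.0, 0.0, -0.0]
ft_force: [0.4, -0.7, -0.0]
grip_width: 0.0556
grasp_force: 0.0
```

{"name": "step_arm", "arguments": {
  "targets": "-1 0 0 0 0 0 0;-1 0 0 0 0 0 0;-1 0 0 0 0 0 0;-1 0 0 0 0 0 0;-1 0 0 0 0 0 0;-1 0 0 0 0 0 0;-1 0 0 0 0 0 0"
}}

```text
clock: 6.4
eef_pos: [0.4339, -0.3628, 0.0043]
tool_rot: [0.026, 1.0, -0.001, 0.001]
ft_force: [-1.0, -1.0, 4.8]
grip_width: 0.0248
grasp_force: 59.4
```

{"name": "step_arm", "arguments": {
  "targets": "-1 0 0 0.01 0 0 0;-1 0 0 0.03 0 0 0;-1 0 0 0.06 0 0 0;-1 0 0 0.1 0 0 0;-1 0 0 0.14 0 0 0;-1 0 0 0.18 0 0 0;-1 0 0 0.22 0 0 0;-1 0 0 0.22 0 0 0;-1 0 0 0.22 0 0 0"
}}

```text
clock: 7.15
eef_pos: [0.434, -0.3627, 0.1149]
tool_rot: [0.026, 1.0, -0.001, 0.001]
ft_force: [-0.2, -0.7, -2.0]
grip_width: 0.0251
grasp_force: 58.7
```

```bash
python3 - <<'E'
from h import *
o=bot.get_obs();e=o["eef_pos"];print(e,o["tool_rot"],o["ft_force"],o["ft_torque"],o["grip_width"])
im=bot.camera("scene");im2=bot.camera("wrist")
cv2.imwrite("pics/s4.png",im[:,:,::-1]);cv2.imwrite("pics/w4.png",im2[:,:,::-1])
a=cv2.resize(im[80:200,130:250,::-1],(400,400));b=im2[80:480,120:520,::-1]
cv2.imwrite("pics/m4.png",np.hstack([a,b]))
E
```

```text
[ 0.4340143  -0.36270931  0.11487715] [ 2.55228905e-02  9.99673420e-01 -7.71235060e-04  1.01984369e-03] [-0.15118135 -0.67520791 -2.00204361] [-0.00969646  0.01841248  0.00811385] 0.025094619845447558
```

View pics/m4.png

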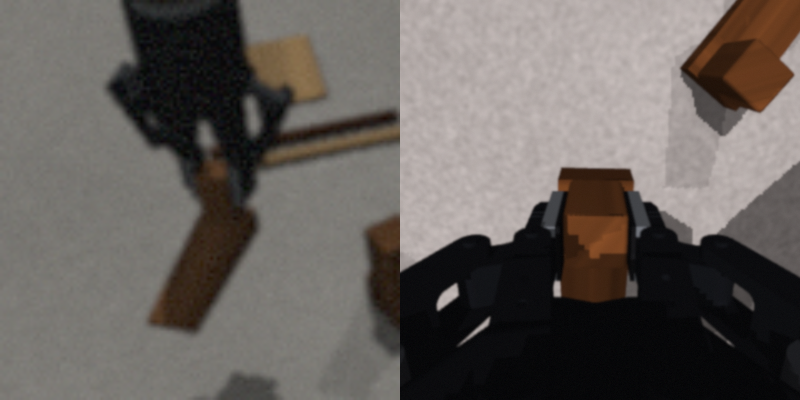

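The wedge is held upright: in the scene crop the grip is between the pads, with the thin end at (175,325). Carrying it over to the bare half of the board.

{"name": "step_arm", "arguments": {
  "targets": "-1 0 0.02 0.05 0 0 0;-1 0 0.08 0.05 0 0 0;-1 0 0.16 0.05 0 0 0;-1 0 0.24 0.05 0 0 0;-1 0.01 0.32 0.05 0 0 0;-1 0.01 0.4 0.05 0 0 0;-1 0.02 0.48 0.05 0 0 0;-1 0.02 0.56 0.05 0 0 0;-1 0.02 0.64 0.05 0 0 0;-1 0.02 0.72 0.05 0 0 0"
}}

```text
clock: 8.08
eef_pos: [0.4417, -0.0004, 0.1371]
tool_rot: [0.026, 1.0, -0.0, -0.002]
ft_force: [0.8, -0.4, -1.1]
grip_width: 0.025
grasp_force: 59.1
```

{"name": "step_arm", "arguments": {
  "targets": "-1 0 0.06 0 0 0 0;-1 0 0.097 0 0 0 0;-1 0 0.097 0 0 0 0;-1 0 0.097 0 0 0 0;-1 0 0.097 0 0 0 0"
}}

```text
clock: 8.5
eef_pos: [0.4425, 0.0458, 0.1376]
tool_rot: [0.026, 1.0, -0.0, -0.001]
ft_force: [0.7, -0.3, -1.4]
grip_width: 0.0249
grasp_force: 59.1
```

```bash
python3 - <<'E'
from h import *
o=bot.get_obs();e=o["eef_pos"];print(e,o["tool_rot"],o["ft_force"],o["ft_torque"],o["grip_width"])
im=bot.camera("scene");im2=bot.camera("top")
cv2.imwrite("pics/s5.png",im[:,:,::-1]);cv2.imwrite("pics/t5.png",im2[:,:,::-1])
a=cv2.resize(im[160:320,290:450,::-1],(400,400));b=cv2.resize(im2[150:330,250:370,::-1],(400,600))
cv2.imwrite("pics/m5.png",np.hstack([cv2.copyMakeBorder(a,0,200,0,0,0),b]))
E
```

```text
[0.44247675 0.04576901 0.13756519] [ 2.55121863e-02  9.99673694e-01 -3.93633290e-04 -1.21649398e-03] [ 0.72685764 -0.29683461 -1.40741132] [ 0.02476518  0.03238936 -0.02734165] 0.024916552215517796
```

View pics/m5.png

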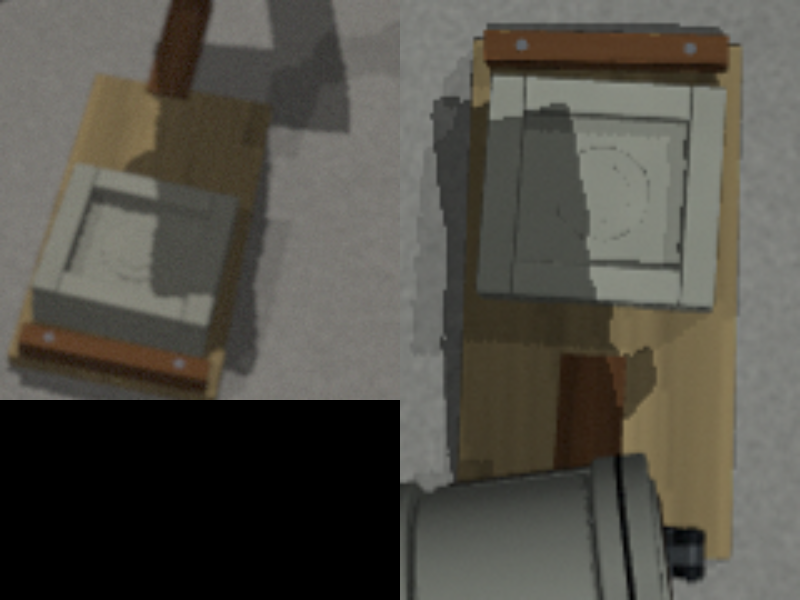

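The wedge is over the board with its thin end towards the slot. The tip is at about (308,256.5) in the top view and (358,197.5) in the scene view. Triangulating it to check height and alignment.

```bash
cat > tri.py <<'E'
from h import *
def tri(a,b):
    o1,v1=ray(bot.camera_info("top"),[a]);o2,v2=ray(bot.camera_info("scene"),[b]);v1,v2=v1[0],v2[0]
    s=np.linalg.lstsq(np.c_[v1,-v2],o2-o1,rcond=None)[0];p,q=o1+v1*s[0],o2+v2*s[1]
    return (p+q)/2,np.linalg.norm(p-q)
E
python3 - <<'E'
from tri import *
print(tri((307.75,256.5),(358,197.5)))
for z in(.115,.125,.133,.137):
    P=[[.5444,.0405,z]];print(z,proj(bot.camera_info("top"),P),proj(bot.camera_info("scene"),P))
print("left/right edge y at z.135",onz(bot.camera_info("top"),[[298,256.5],[317.5,256.5]],.135))
im=cv2.imread("pics/t5.png");print([im[r,308].tolist() for r in range(250,262)])
im=cv2.imread("pics/s5.png");print([im[r,358].tolist() for r in range(190,204)])
E
```

```text
(array([0.54482024, 0.04112721, 0.13540238]), np.float64(0.0033154046793381596))
0.115 [[307.63468585 257.33510131]] [[356.40816203 203.65462186]]
0.125 [[307.43842089 257.08361081]] [[356.68381519 200.55647359]]
0.133 [[307.2783906  256.87854959]] [[356.90692411 198.04677329]]
0.137 [[307.19734562 256.77469893]] [[357.01935128 196.7813876 ]]
left/right edge y at z.135 [[0.54548716 0.05841885 0.135     ]
 [0.54452895 0.02058483 0.135     ]]
[[32, 48, 54], [38, 54, 61], [37, 54, 61], [38, 53, 59], [39, 55, 63], [47, 66, 76], [38, 55, 65], [19, 33, 49], [19, 32, 49], [21, 36, 50], [19, 32, 51], [20, 34, 51]]
[[19, 36, 54], [17, 36, 53], [33, 40, 57], [31, 38, 55], [33, 44, 59], [30, 37, 54], [36, 46, 60], [33, 43, 56], [38, 48, 61], [34, 51, 64], [44, 60, 69], [44, 65, 72], [42, 62, 71], [51, 69, 75]]
```

Tip at (0.545, 0.040, 0.135): level and on the board's centre line. Lowering.

{"name": "step_arm", "arguments": {
  "targets": "-1 0 0 -0.06 0 0 0;-1 0 0 -0.12 0 0 0;-1 0 0 -0.17 0 0 0;-1 0 0 -0.2 0 0 0;-1 0 0 -0.21 0 0 0;-1 0 0 -0.21 0 0 0;-1 0 0 -0.21 0 0 0"
}}

```text
clock: 9.18
eef_pos: [0.4439, 0.0456, 0.0341]
tool_rot: [0.026, 1.0, -0.0, 0.0]
ft_force: [1.1, -0.3, -0.2]
grip_width: 0.0249
grasp_force: 59.2
```

{"name": "step_arm", "arguments": {
  "targets": "-1 0 0 -0.01 0 0 0;-1 0 0 -0.016 0 0 0;-1 0 0 -0.018 0 0 0;-1 0 0 -0.02 0 0 0;-1 0 0 -0.02 0 0 0"
}}

```text
clock: 9.6
eef_pos: [0.4435, 0.0463, 0.0237]
tool_rot: [0.025, 1.0, 0.0, 0.0]
ft_force: [0.7, 0.3, -1.6]
grip_width: 0.0247
grasp_force: 59.2
```

{"name": "step_arm", "arguments": {
  "targets": "-1 0 0 -0.001 0 0 0;-1 0 0 -0.002 0 0 0;-1 0 0 -0.002 0 0 0;-1 0 0 -0.002 0 0 0"
}}

```text
clock: 9.93
eef_pos: [0.4434, 0.0463, 0.0226]
tool_rot: [0.025, 1.0, -0.0, 0.0]
ft_force: [-0.0, -0.3, -1.1]
grip_width: 0.0249
grasp_force: 59.2
```

{"name": "step_arm", "arguments": {
  "targets": "-1 0 0 -0.002 0 0 0;-1 0 0 -0.002 0 0 0;-1 0 0 -0.002 0 0 0;-1 0 0 -0.002 0 0 0"
}}

```text
clock: 10.27
eef_pos: [0.4436, 0.0463, 0.0223]
tool_rot: [0.026, 1.0, 0.0, 0.0]
ft_force: [-2.4, -0.9, 5.4]
grip_width: 0.0248
grasp_force: 59.9
```

Light contact with the board (5 N). Pushing along the board axis.

{"name": "step_arm", "arguments": {
  "targets": "-1 0.012 -0.0006 0 0 0 0;-1 0.024 -0.0013 0 0 0 0;-1 0.036 -0.002 0 0 0 0;-1 0.048 -0.0025 0 0 0 0;-1 0.06 -0.003 0 0 0 0;-1 0.072 -0.004 0 0 0 0;-1 0.084 -0.0045 0 0 0 0;-1 0.096 -0.005 0 0 0 0;-1 0.1 -0.005 0 0 0 0;-1 0.1 -0.005 0 0 0 0"
}}

```text
clock: 11.1
eef_pos: [0.494, 0.0439, 0.0223]
tool_rot: [0.025, 1.0, 0.0, 0.0]
ft_force: [-1.8, 0.6, 4.1]
grip_width: 0.0245
grasp_force: 59.9
```

{"name": "step_arm", "arguments": {
  "targets": "-1 0.004 0 0 0 0 0;-1 0.008 0 0 0 0 0;-1 0.012 -0.0005 0 0 0 0;-1 0.016 -0.001 0 0 0 0;-1 0.02 -0.001 0 0 0 0;-1 0.024 -0.001 0 0 0 0;-1 0.028 -0.0015 0 0 0 0;-1 0.032 -0.0015 0 0 0 0;-1 0.036 -0.002 0 0 0 0;-1 0.04 -0.002 0 0 0 0"
}}

```text
clock: 11.93
eef_pos: [0.5092, 0.043, 0.0223]
tool_rot: [0.025, 1.0, 0.0, -0.003]
ft_force: [-12.2, 0.4, 14.7]
grip_width: 0.0253
grasp_force: 61.3
```

```bash
cat > mo.py <<'E'
import sys
from tri import *
np.set_printoptions(precision=4,suppress=True)
n=sys.argv[1]
for c in("top","scene"):
    im=bot.camera(c);cv2.imwrite(f"pics/{c}_{n}.png",im[:,:,::-1])
    hsv=cv2.cvtColor(im,cv2.COLOR_RGB2HSV);i=bot.camera_info(c)
    roi=np.zeros((480,640),np.uint8)
    hull=cv2.convexHull(proj(i,[[x,y,z] for x in(.55,.76) for y in(-.06,.13) for z in(.018,.08)]).astype(np.int32))
    cv2.fillPoly(roi,[hull],1)
    m=((hsv[...,1]<45)&(roi>0)&(hsv[...,2]>60)).astype(np.uint8)
    m=cv2.morphologyEx(m,cv2.MORPH_OPEN,np.ones((3,3)))
    N,l,s,ce=cv2.connectedComponentsWithStats(m);k=1+np.argmax(s[1:,4])
    ct=cv2.findContours((l==k).astype(np.uint8),0,2)[0];ct=max(ct,key=cv2.contourArea)
    h=cv2.convexHull(ct);a=cv2.approxPolyDP(h,3,True).reshape(-1,2);print(c,s[k],a.tolist())
    if c=="top":print(onz(i,a,.068)[:,:2])
o=bot.get_obs();print(o["eef_pos"],o["ft_force"])
E
python3 mo.py 6
```

```text
top [ 273  170   75   87 4638] [[278, 170], [347, 174], [343, 239], [329, 256], [273, 234]]
[[ 0.7335  0.1009]
 [ 0.7206 -0.0449]
 [ 0.5831 -0.0323]
 [ 0.5484 -0.0022]
 [ 0.5974  0.1136]]
scene [ 290  209   95   93 5195] [[311, 209], [384, 241], [370, 301], [291, 297], [290, 285]]
[0.51   0.043  0.0223] [-9.1867  0.7277 13.3935]
```

The mould is sliding (about 5 mm so far). Continuing.

{"name": "step_arm", "arguments": {
  "targets": "-1 0.004 0 0 0 0 0;-1 0.008 0 0 0 0 0;-1 0.012 -0.0005 0 0 0 0;-1 0.016 -0.001 0 0 0 0;-1 0.02 -0.001 0 0 0 0;-1 0.024 -0.001 0 0 0 0;-1 0.028 -0.0015 0 0 0 0;-1 0.032 -0.0015 0 0 0 0;-1 0.036 -0.002 0 0 0 0;-1 0.036 -0.002 0 0 0 0"
}}

```text
clock: 12.87
eef_pos: [0.5274, 0.042, 0.0223]
tool_rot: [0.025, 1.0, 0.0, -0.003]
ft_force: [-12.4, 1.2, 14.3]
grip_width: 0.0249
grasp_force: 61.2
```

```bash
python3 mo.py 7
```

```text
top [ 275  165   73   92 4298] [[278, 165], [347, 168], [345, 229], [331, 256], [275, 224]]
[[ 0.7444  0.1008]
 [ 0.7335 -0.0453]
 [ 0.6039 -0.0371]
 [ 0.5483 -0.0064]
 [ 0.6184  0.1091]]
scene [ 290  209   93   93 5002] [[311, 209], [320, 210], [382, 244], [370, 301], [291, 298], [290, 285]]
[0.5274 0.042  0.0222] [-11.1448   1.5101  13.332 ]
```

{"name": "step_arm", "arguments": {
  "targets": "-1 0.003 0 0 0 0 0;-1 0.006 0 0 0 0 0;-1 0.009 -0.0005 0 0 0 0;-1 0.012 -0.0005 0 0 0 0;-1 0.015 -0.001 0 0 0 0;-1 0.018 -0.001 0 0 0 0;-1 0.02 -0.001 0 0 0 0;-1 0.02 -0.001 0 0 0 0"
}}

```text
clock: 13.63
eef_pos: [0.5372, 0.0415, 0.0223]
tool_rot: [0.025, 1.0, 0.0, -0.003]
ft_force: [-12.0, -0.3, 13.9]
grip_width: 0.0248
grasp_force: 61.2
```

```bash
python3 mo.py 8
```

```text
top [ 276  165   72   92 3938] [[278, 165], [347, 167], [345, 233], [332, 256], [326, 256], [276, 216]]
[[ 0.7444  0.1008]
 [ 0.7357 -0.0454]
 [ 0.5955 -0.0368]
 [ 0.5483 -0.0084]
 [ 0.5486  0.004 ]
 [ 0.6352  0.1067]]
scene [ 290  209   92   93 5034] [[311, 209], [320, 210], [381, 243], [370, 301], [291, 298], [290, 285]]
[0.5372 0.0415 0.0223] [-12.2614  -0.0947  13.8004]
```

```bash
cat > ed.py <<'E'
from tri import *
import sys
np.set_printoptions(precision=1,suppress=True,linewidth=200)
th=np.radians(-3.0);u=np.array([np.cos(th),np.sin(th),0]);n=np.array([-u[1],u[0],0]);O=np.array([.5906,.0373,0])
def prof(cam,name,xs,yb,z):
    im=cv2.imread(f"pics/{cam}{name}.png").astype(np.float32)
    p=proj(bot.camera_info(cam),O+np.outer(xs,u)+yb*n+[0,0,z]).astype(np.float32)
    c=cv2.remap(im,p[:,0],p[:,1],cv2.INTER_LINEAR).reshape(-1,3)
    return c[:,2]-c[:,0]   # red minus blue: wood high, plaster ~0
def edge(cam,name,lo,hi,ybs,z,side):
    xs=np.arange(lo,hi,.0005);r=[]
    for yb in ybs:
        s=np.convolve(np.pad(prof(cam,name,xs,yb,z),2,'edge'),np.ones(5)/5,'valid')
        g=np.gradient(s)*side; k=np.argmax(g[2:-2])+2
        a,b=(s[max(0,k-12)],s[min(len(s)-1,k+12)]);t=(a+b)/2
        j=[q for q in range(max(0,k-12),min(len(s)-1,k+12)) if (s[q]-t)*(s[q+1]-t)<=0]
        r.append(1000*xs[min(j,key=lambda q:abs(q-k))] if j else np.nan)
    return np.array(r)
if __name__=="__main__":
    R=np.array([-.06,-.05,-.04,-.03,.04,.05,.06])
    for nm in sys.argv[1:]:
        print(nm,"near scene",edge("scene",nm,-.03,.04,R,.068,-1),"far top",edge("top",nm,.115,.165,R,.068,1))
E
python3 ed.py 0 _6 _7 _8
```

```text
0 near scene [-8.5 -6.5 -7.5 -7.  -4.  -3.5 -4. ] far top [146.  157.5 145.  145.  145.  145.  145. ]
_6 near scene [-2.  -1.  -2.  -3.5  1.5  1.5  3. ] far top [145.5 157.5 145.  145.  144.5 144.5 144.5]
_7 near scene [ 8.   9.   8.5  5.   0.5 11.  10.5] far top [150.5 157.5 150.5 150.5 152.5 154.5 153.5]
_8 near scene [ 9.   9.   8.5  9.  11.  10.   9. ] far top [151.5 157.  152.5 152.  159.5 156.5 155. ]
```

Both the geometry and the image shift suggest the mould is seated with a lift of about 2.8 mm. Another 12 mm of push should give about 5 mm.

{"name": "step_arm", "arguments": {
  "targets": "-1 0.003 0 0 0 0 0;-1 0.006 0 0 0 0 0;-1 0.009 -0.0005 0 0 0 0;-1 0.012 -0.0005 0 0 0 0;-1 0.015 -0.001 0 0 0 0;-1 0.018 -0.001 0 0 0 0;-1 0.021 -0.001 0 0 0 0;-1 0.024 -0.001 0 0 0 0;-1 0.024 -0.001 0 0 0 0"
}}

```text
clock: 14.48
eef_pos: [0.5494, 0.0409, 0.0223]
tool_rot: [0.025, 1.0, 0.0, -0.003]
ft_force: [-12.0, 0.1, 14.5]
grip_width: 0.0252
grasp_force: 61.1
```

```bash
python3 mo.py 9|tail -1; python3 ed.py 0 _6 _8 _9
python3 - <<'E'
from ed import *
# far top edge in scene (plaster top light -> far face darker): intensity step, per picture; and near edge pixel pred for lifts
R=[-.06,-.05,-.04,.04,.05,.06]
i=bot.camera_info("scene")
for L in(0,3,5,7):
    t=np.arcsin(L/140);x=.150-.025*np.tan(t)-.14*np.cos(t)+.05*np.sin(t);z=.018+.14*np.sin(t)+.05*np.cos(t)
    P=proj(i,O+x*u+[0,0,z]);q=onz(i,P,.068)[0]-O;print(L,P,"apparent x",1000*q@u)
E
```

```text
[0.5494 0.0409 0.0223] [-12.934    0.4674  13.002 ]
0 near scene [-8.5 -6.5 -7.5 -7.  -4.  -3.5 -4. ] far top [146.  157.5 145.  145.  145.  145.  145. ]
_6 near scene [-2.  -1.  -2.  -3.5  1.5  1.5  3. ] far top [145.5 157.5 145.  145.  144.5 144.5 144.5]
_8 near scene [ 9.   9.   8.5  9.  11.  10.   9. ] far top [151.5 157.  152.5 152.  159.5 156.5 155. ]
_9 near scene [9.  8.5 9.  9.  8.  9.5 6.5] far top [153.  156.5 153.  153.  151.5 151.  151.5]
0 [[349.9 236.4]] apparent x 9.999999999999956
3 [[349.9 235.7]] apparent x 8.173125174229721
5 [[350.  235.3]] apparent x 6.994020735103916
7 [[350.  234.9]] apparent x 5.846057839026019
```

```bash
python3 - <<'E'
from h import *
im=bot.camera("wrist")[:,:,::-1];cv2.imwrite("pics/w9.png",im)
for n in("w4","w9"):
    a=cv2.imread(f"pics/{n}.png");hsv=cv2.cvtColor(a,cv2.COLOR_BGR2HSV)
    m=((hsv[...,1]>120)&((hsv[...,0]<14)|(hsv[...,0]>172))&(hsv[...,2]>25)).astype(np.uint8);m[:,:265]=0;m[:,365:]=0;m[:225]=0
    N,l,s,c=cv2.connectedComponentsWithStats(m);print(n,s[1+np.argmax(s[1:,4])])
    g=a[:,315].sum(1).astype(int);print([int(v) for v in g[240:320:2]])
o=bot.get_obs();print(o["ft_force"],o["eef_pos"],o["clock"])
E
```

```text
w4 [ 279  249   74  134 8515]
[511, 529, 541, 529, 297, 94, 85, 90, 92, 92, 102, 115, 110, 114, 115, 112, 112, 112, 111, 114, 115, 116, 113, 117, 116, 116, 114, 116, 171, 203, 200, 202, 195, 193, 195, 193, 194, 196, 197, 199]
w9 [ 278  249   76  111 7257]
[254, 254, 254, 253, 183, 87, 84, 88, 90, 85, 97, 107, 110, 108, 109, 107, 109, 111, 111, 107, 106, 110, 109, 108, 110, 108, 111, 119, 129, 131, 138, 132, 135, 135, 134, 133, 135, 134, 133, 137]
[-12.63833114   0.0851237   13.51428414] [0.5494217  0.04093489 0.02227384] 14.6333
```

The wedge hasn't slipped in the grip (its rear edge is at row 249 before and after), and forces are steady. The lift estimates agree at about 5 mm, so I'm handing in.

```bash
python3 -c "
from workcell import bot
print(bot.job_done())"
```

```text
the job is handed in; nothing more can be done
None
```

I handed the job in at 14.6 s: the mould is seated against the batten with its near edge up an estimated 5 mm (from geometry and image shift; the gap itself was not seen), and the wedge is still held on the board under it; the first grasp slipped off and needed a retry.

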